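# Feed a slide carrier round the track into the microscope nest

## Robot

A 6-joint arm with a two-finger parallel gripper is mounted at the origin on the work surface. World frame = base frame: x ahead of the robot, y to its left, z up, the work surface at z = 0. Lengths are in m, angles in rad, forces in N, time in s.
With the tool pointing down it reaches from about 0.3 to 0.875 m from the base axis. Payload 6.4 kg.
Tool frame: the origin (TCP) lies at the centre of the arm's flange, where the gripper is bolted on; the fingertips stand 173 mm ahead of it and the grasp point (between the pads) lies 155 mm ahead of it (ctrl.pinch_z is the distance from the TCP to the grasp point, in m); z points along the fingers, y is the direction in which the jaws open and shut (so a half turn about z gives the same grasp; the last joint's range is limited). The gripper opens to 85 mm and grips with 20 to 120 N. Pads are 22 mm wide; open, the fingers measure 114 mm over their backs; the gripper's body (76 mm by 85 mm) begins 54 mm behind the grasp point. The pads swing forward as they close: fully open they stand 13 mm farther back than shut.
Start: joints at [1.137, 0.181, 1.607, -0, 1.354, -0.206], TCP at [0.13, 0.56, 0.405] pointing down, gripper open.
Joint ranges: [-2.99, 2.99], [-0.89, 2.07], [0.3, 2.58], [-1.14, 4.28], [0, 2.63], [-3.12, 3.12]. Speed limits (rad/s): [2.57, 2.57, 3.01, 3.14, 3.14, 3.14].

## Interface

Orientations are given as a unit quaternion [w, x, y, z].
In Python, from bench import ctrl gives the robot as it stands.
- The arm moves only by the tool drive_tool, never from a script. Its argument "commands" is a list that holds one entry, the list of rows, each a list of 7 numbers: the shift along the tool's x, y, z in units of 50 mm (1.0 is 50 mm), then the turn, a rotation vector about the tool's x, y, z in units of 8 degrees (1.0 is 8 degrees), then the closure in counts, from 0 (fully open) to 255 (shut). A call has 1 to 10 rows; each row shifts and turns the commanded pose from where the row before left it, along the tool's axes as they then stand; what a row does not reach is not made up. A row lasts 1/10 s, in which the tool goes at most 50 mm and 8.59 degrees, less where a joint would pass 70% of its speed; a pose out of reach is approached as far as the arm can. A call is refused whole if a number of a shift passes 1 or a number of a turn 1, either way. A call with a gripper value outside its range is refused whole. The fingers move at their own pace and stop on an object; the grip force is fixed at half the most. Time passes only in rows, so rows that do not move let the fingers close. It gives the time, the measured TCP pose, the force and the opening at its end, in the units of the state.
- ctrl.get_obs(): the state, without advancing time (a new reading comes with each control period).
- ctrl.camera(name): name is "side" or "top" or "wrist"; returns a dict with "pixels" (480x640x3 uint8, red, green, blue), "depth" (480x640 float32, m along the optical axis (not along the pixel's ray), 0 where there is no reading), "intrinsics" (3x3 intrinsics, pixels), "k1" (the pictures are not rectified: a ray, as slopes to the right and down, at radius r is drawn at 1 + k1 r^2 times it, then the intrinsics apply), "R" (3x3) and "t" (3): a world point X has camera coordinates R X + t; the wrist camera has in their place "tool_from_camera" (4x4, takes a point from camera to tool coordinates, whose origin is the TCP and whose axes are the flange's). Camera axes: x right, y down, z forward; pixel columns grow to the right and rows downward; lengths in m; the calibration is good to about 2 mm. A picture is of the moment at which its call begins: read the wrist's pose just before it.
- ctrl.hand_in(): hands the job in, once; it reports no verdict.
The state is a dict: "time_s": time; "q": joint angles; "dq": joint speeds; "joint_efforts": joint torques, N m; "eef_pos": TCP position; "eef_rot": TCP orientation; "wrist_force": force on the tool from outside, world axes, zero at the start; "torque": the same for the moment, N m; "opening": opening from 0.0 (shut) to 1.0 (fully open).
Only numpy, scipy, OpenCV 4.12 (cv2) and the standard library are available. Lean on these libraries where they do the work, as an engineer would, in place of code of your own. Each camera call takes 0.05 s, during which the arm holds its last target. There are 200 camera calls.

## Task

Push the slide carrier from behind along its track, round the bend and into the nest at the far end, until it has pressed the sprung buffer in and the catch holds it there; then take your hand away. Only push it, gently, without gripping it or lifting it out of the track, and leave the jar, the dish and the roll of tape where they are.

Things in the scene. Friction and masses are not known exactly. Their poses are not given: they have to be found in the camera images.
- guide: White stage plate, fixed, level on the bench, 290 x 330 mm, 12 mm thick, carrying an L-shaped track of two aluminium rails. Origin: centre of the bend's circle, at bench height; z up; the plate spans x -125 to 165, y -150 to 180 mm. Track centreline: along +x at y = -100 (loading leg), a left turn of 90 degrees and 100 mm radius about the origin, then along +y at x = 100 (viewing leg).
- bend_start (a point): Point on the track's centreline and floor (the plate's top, 12 mm above the bench) where the loading leg ends and the bend begins, guide (0, -100) mm; axes as the guide. The rails of the loading leg begin 125 mm before it, open-ended. Everywhere the channel between the rails is 39 mm wide; the rails are 14 mm high and 6 mm thick.
- bend_end (a point): Point on the centreline and floor where the bend ends and the viewing leg begins, guide (100, 0) mm; axes as the guide, so the leg runs along +y. A grey nest is clamped on its far end: walls 16 mm high, channel 40 mm wide. The free face of its sprung steel buffer, 5 to 27 mm above the floor, lies 92 to 132 mm beyond this point, differently each time and not measured: find it by feel.
- carrier_center (a point): Centre, half-way up, of the loose black slide carrier: a dog-bone 92 long, 36 wide, 26 mm tall, 0.2 to 0.4 kg, glass slide on top. x: long axis, to the leading end. Its two round feet, full-height cylinders of 18 mm radius, are centred 28 mm ahead and behind. It starts in the loading leg with 1.5 mm play each side; sliding takes 1 to 4 N. Gripping it, or pushing over 20 N, is too rough.
- catch (a joint): Sideways deflection, m, of the nest's sprung catch tooth in its outer (+x) wall: 0 standing into the channel, 0.006 to 0.011 while the carrier's front foot passes it (2 to 6 N, from 30 mm before the tip meets the buffer). The buffer resists with 2 N + 1.2 N/mm, hard stop at 10 mm; 3 to 4 mm in, the catch snaps back to 0 behind the foot and holds. A 10 to 13 N push is surely home.
- jar_mid (a point): Centre of a small glass jar with steel lid, 56 mm across, 70 mm tall, standing on the bench beside the plate; leave alone.
- dish_mid (a point): Centre of a closed glass dish, 56 mm across, 14 mm tall, on the plate inside the bend; leave alone.
- tape_mid (a point): Centre of a roll of paper tape lying flat, 50 mm across, 18 mm tall, on the plate inside the bend; leave alone.
There are look-alikes about, which are no part of the job. Of the things that look like the part that bears carrier_center, the smallest one is meant.

How it is judged:
By the outcome, as a careful person would: the job done as asked, in the order asked, and still so for the second after the job is handed in, with the robot touching nothing.
It also fails if it takes over 67 s, if anything falls off the work surface, if the arm or the gripper's body presses on something with over 40 N, if the wrist force passes 120 N, or if a joint passes its speed limit or range.

## Working session

There is one attempt and no reset: what is moved stays moved. The work goes in short steps, Python scripts to look and compute and a tool call to move; the robot and the scene stay as the last step left them, time stands still between calls to the robot, and variables do not carry over. Pictures are saved under pics/ and viewed, about 8 in all and at most 12, crops included, and the job is handed in when it is done.

Besides the shell and the picture viewer there is one more tool, called after "Call:" by a JSON object that holds its "name" and its "arguments", one argument or row to a line. drive_tool: Moves the arm, as the interface text tells. Its arguments: {"type":"object","properties":{"commands":{"type":"array","items":{"type":"array","items":{"type":"array","items":{"type":"number"}}}}},"required":["commands"]}

```bash
mkdir -p pics; ls
cat > h.py <<'E'
import numpy as np, cv2
from bench import ctrl
def save(c,n,crop=None,s=1):
    p=c["pixels"][:,:,::-1]
    if crop: x0,y0,x1,y1=crop; p=p[y0:y1,x0:x1]
    p=cv2.resize(p,None,fx=s,fy=s,interpolation=cv2.INTER_CUBIC); cv2.imwrite("pics/"+n,p)
def ray(c,u,v):
    K=np.array(c["intrinsics"]); D=np.array([c["k1"],0,0,0,0.])
    return np.append(cv2.undistortPoints(np.array([[[u,v]]],float),K,D)[0,0],1)
def pose(c,o=None):
    if "R" in c: return np.array(c["R"]).T, -np.array(c["R"]).T@np.array(c["t"])
    from scipy.spatial.transform import Rotation as Ro
    w,x,y,z=o["eef_rot"]; A=Ro.from_quat([x,y,z,w]).as_matrix(); T=np.array(c["tool_from_camera"])
    return A@T[:3,:3], A@T[:3,3]+np.array(o["eef_pos"])
def atz(c,u,v,z,o=None):
    R,t=pose(c,o); d=R@ray(c,u,v); return t+d*(z-t[2])/d[2]
def dep(c,u,v,o=None):
    R,t=pose(c,o); return t+R@ray(c,u,v)*c["depth"][int(v),int(u)]
E
python3 - <<'E'
from h import *
import pickle
o=ctrl.get_obs(); print(o)
d={"o":o}
for n in("top","side","wrist"):
    c=ctrl.camera(n); save(c,n+"0.png"); d[n]=c
pickle.dump(d,open("c0.pkl","wb"))
print(d["wrist"]["tool_from_camera"],d["top"]["R"],d["top"]["t"])
E
```

```text
pics
{'time_s': 0.0, 'q': array([ 1.13667759e+00,  1.81532680e-01,  1.60803935e+00,  2.20133337e-06,
        1.35381823e+00, -2.06311628e-01]), 'dq': array([-0.0006852 , -0.00045551, -0.00160561, -0.00100287,  0.00113709,
        0.0011098 ]), 'joint_efforts': array([-5.74376845e-04, -4.44876087e+01, -3.51333690e+01, -3.80476822e-04,
        9.01583611e-03, -2.82625797e-05]), 'eef_pos': array([0.12973294, 0.5598982 , 0.40377344]), 'eef_rot': array([-2.83937997e-04,  1.13657605e-01,  9.93519573e-01, -8.52779620e-04]), 'wrist_force': array([-0.19983342, -0.89796955,  0.99011639]), 'torque': array([ 0.00541248,  0.02121325, -0.00899454]), 'opening': 1.00375711463601}
[[-9.40181390e-04 -9.62913152e-01 -2.69809892e-01  6.95637566e-02]
 [ 9.99999409e-01 -1.05241901e-03  2.71329081e-04  7.55212257e-04]
 [-5.45219399e-04 -2.69809477e-01  9.62913573e-01  3.03444981e-02]
 [ 0.00000000e+00  0.00000000e+00  0.00000000e+00  1.00000000e+00]] [[ 0.00475093 -0.99977666 -0.02059272]
 [-0.98690036 -0.00136688 -0.16132519]
 [ 0.16126101  0.02108941 -0.98668644]] [-0.06890838  0.58960071  1.0372825 ]
```

View pics/top0.png

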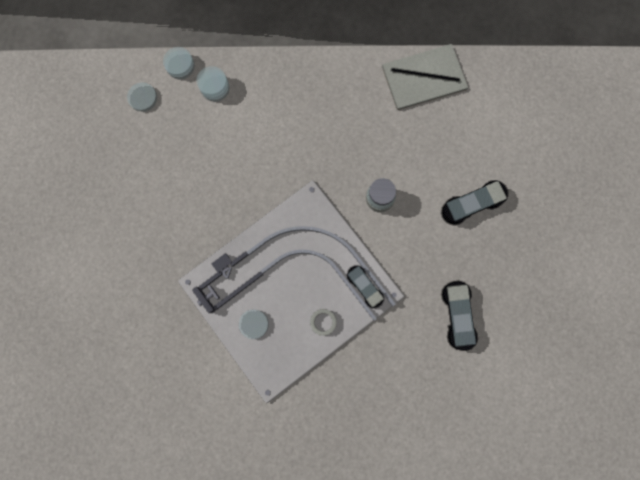

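View pics/side0.png

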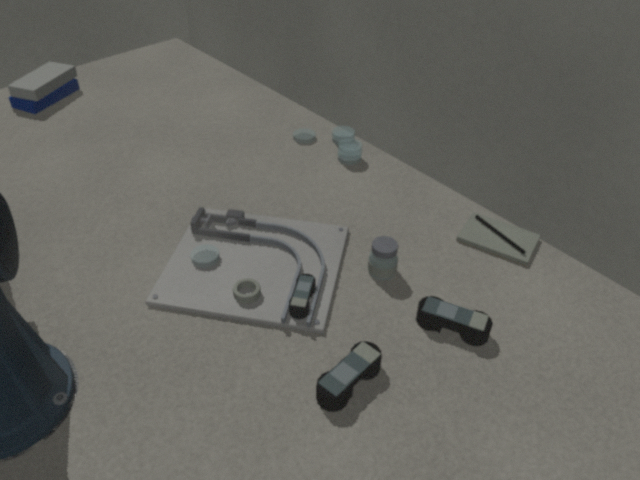

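Run:
```python
from h import *
import pickle
d=pickle.load(open("c0.pkl","rb")); c=d["top"]; save(c,"crop1.png",(170,172,420,408),2.5)
for p in [(313,184),(181,282),(268,400),(402,296),(366,286),(460,316),(475,202)]: print(p,dep(c,*p),atz(c,*p,0.012))
```

```text
(313, 184) [ 0.69218286 -0.05364083  0.01149386] [ 0.69205594 -0.05365745  0.012     ]
(181, 282) [0.49755497 0.19923053 0.01615642] [0.49786688 0.20032226 0.012     ]
(268, 400) [0.27838706 0.02757101 0.01377631] [0.27816724 0.02776022 0.012     ]
(402, 296) [ 0.47271938 -0.22489475  0.01162554] [ 0.47269981 -0.22484904  0.012     ]
(366, 286) [ 0.48969985 -0.15474815  0.03926552] [ 0.49159111 -0.15638689  0.012     ]
(460, 316) [ 0.43450687 -0.3274708   0.04257314] [ 0.43506381 -0.33422808  0.012     ]
(475, 202) [ 0.64984907 -0.36378422  0.04047962] [ 0.65606289 -0.37102708  0.012     ]
```

View pics/crop1.png

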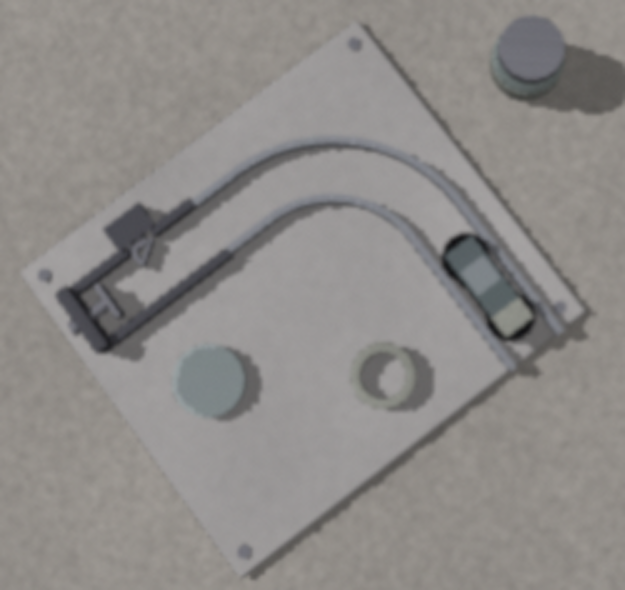

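```bash
cat > g.py <<'E'
from h import *
import pickle
d=pickle.load(open("c0.pkl","rb")); c=d["top"]
px=[(170+x/2.5,172+y/2.5) for x,y in [(365,22),(25,270),(247,577),(588,313)]]
W=np.array([atz(c,*p,0.012)[:2] for p in px]); G=np.array([(165,-150),(165,180),(-125,180),(-125,-150)])/1000
H=G.mean(0);M=W.mean(0);a=np.angle(((G-H)@[1,1j]).conj()@((W-M)@[1,1j]))
R2=np.array([[np.cos(a),-np.sin(a)],[np.sin(a),np.cos(a)]]);O=M-R2@H
g2w=lambda p:O+R2@np.array(p); w2g=lambda p:R2.T@(np.array(p)[:2]-O)
E
python3 - <<'E'
from g import *
print("yaw",np.degrees(a),O,"res mm",1e3*(G@R2.T+O-W))
for p in [(467,234),(518,340)]: print(1e3*w2g(atz(c,170+p[0]/2.5,172+p[1]/2.5,0.038)))
for p in [(529,55),(212,381),(383,376),(562,330),(515,370)]: print(1e3*w2g(atz(c,170+p[0]/2.5,172+p[1]/2.5,0.026)))
o=d["o"]; tx=g2w((-.19,-.1));print("target",tx, "dist", tx-o["eef_pos"][:2])
E
```

```text
yaw 37.23950656229711 [ 0.47910248 -0.03950143] res mm [[ 2.68676277  0.4699329 ]
 [-0.18860694  1.20994238]
 [-2.42558592  1.97596449]
 [-0.07256992 -3.65583977]]
[ -20.5749844  -107.90009054]
[-106.12503894  -89.91051619]
[  61.49471267 -232.28750962]
[  7.50121298 111.11552085]
[-66.71628748   6.18253564]
[-120.42659714 -121.83561053]
[-122.68022708  -75.41677384]
target [ 0.38835586 -0.23409088] dist [ 0.25862292 -0.79398907]
```

View pics/wrist0.png

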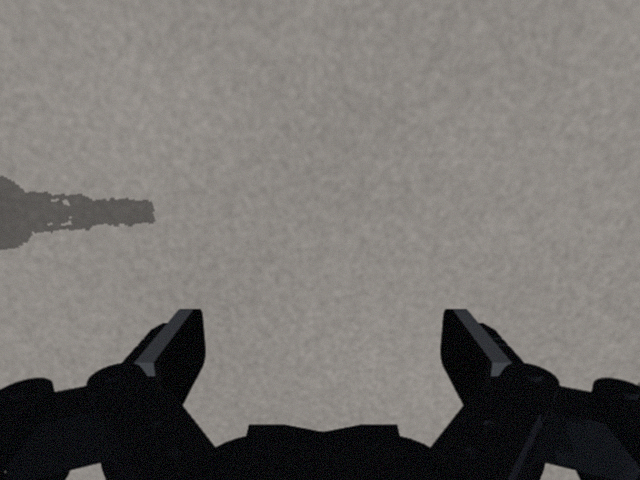

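Call:
{"name": "drive_tool", "arguments": {
  "commands": [
    [[-0.6,0,0,0,0,0,255],[-0.6,0,0,0,0,0,255],[-0.6,0,0,0,0,0,255],[-0.6,0,0,0,0,0,255],[-0.6,0,0,0,0,0,255],[-0.6,0,0,0,0,0,255],[-0.6,0,0,0,0,0,255],[-0.6,0,0,0,0,0,255],[-0.6,0,0,0,0,0,255],[-0.6,0,0,0,0,0,255]]
  ]
}}

```text
time_s: 1.15
eef_pos: [0.4232, 0.4919, 0.4042]
eef_rot: [-0.0, 0.114, 0.994, -0.0]
wrist_force: [-0.6, 0.4, -0.7]
opening: -0.001
```

Call:
{"name": "drive_tool", "arguments": {
  "commands": [
    [[-0.15,-0.68,0,0,0,0,255],[-0.15,-0.68,0,0,0,0,255],[-0.15,-0.68,0,0,0,0,255],[-0.15,-0.68,0,0,0,0,255],[-0.15,-0.68,0,0,0,0,255],[-0.15,-0.68,0,0,0,0,255],[-0.15,-0.68,0,0,0,0,255],[-0.15,-0.68,0,0,0,0,255],[-0.15,-0.68,0,0,0,0,255],[-0.15,-0.68,0,0,0,0,255]]
  ]
}}

```text
time_s: 2.15
eef_pos: [0.418, 0.143, 0.4045]
eef_rot: [-0.0, 0.114, 0.994, -0.0]
wrist_force: [0.8, 0.5, 0.4]
opening: 0.003
```

Call:
{"name": "drive_tool", "arguments": {
  "commands": [
    [[-0.15,-0.68,0,0,0,0,255],[-0.15,-0.68,0,0,0,0,255],[-0.15,-0.68,0,0,0,0,255],[-0.15,-0.68,0,0,0,0,255],[-0.15,-0.68,0,0,0,0,255],[-0.15,-0.68,0,0,0,0,255],[-0.15,-0.68,0,0,0,0,255],[-0.15,-0.68,0,0,0,0,255],[-0.15,-0.68,0,0,0,0,255],[-0.15,-0.68,0,0,0,0,255]]
  ]
}}

```text
time_s: 3.15
eef_pos: [0.4143, -0.2053, 0.4045]
eef_rot: [-0.0, 0.114, 0.994, 0.0]
wrist_force: [0.2, 0.3, 0.9]
opening: 0.001
```

Call:
{"name": "drive_tool", "arguments": {
  "commands": [
    [[0,0,0,0,0,0.81,255],[0,0,0,0,0,0.81,255],[0,0,0,0,0,0.81,255],[0,0,0,0,0,0.81,255],[0,0,0,0,0,0.81,255],[0,0,0,0,0,0.81,255],[0,0,0,0,0,0.81,255],[0,0,0,0,0,0.81,255],[0,0,0,0,0,0.81,255],[0,0,0,0,0,0.81,255]]
  ]
}}

```text
time_s: 4.15
eef_pos: [0.4145, -0.2038, 0.4045]
eef_rot: [-0.0, 0.63, 0.776, 0.0]
wrist_force: [0.4, -0.6, -0.5]
opening: -0.0
```

Call:
{"name": "drive_tool", "arguments": {
  "commands": [
    [[0,0,0,0,0,0.81,255],[0,0,0,0,0,0.81,255],[0,0,0,0,0,0.81,255],[0,0,0,0,0,0.81,255],[0,0,0,0,0,0.81,255],[0,0,0,0,0,0.81,255],[0,0,0,0,0,0.81,255],[0,0,0,0,0,0.81,255],[0,0,0,0,0,0.81,255],[0,0,0,0,0,0.81,255]]
  ]
}}

```text
time_s: 5.15
eef_pos: [0.4145, -0.2038, 0.4044]
eef_rot: [-0.0, 0.948, 0.318, -0.0]
wrist_force: [0.6, -0.1, -0.5]
opening: 0.004
```

```bash
cat > rep.py <<'E'
from g import *
from scipy.spatial.transform import Rotation as Ro
def rep():
    o=ctrl.get_obs(); w,x,y,z=o["eef_rot"]; A=Ro.from_quat([x,y,z,w]).as_matrix()
    print("t",o["time_s"],"tcp guide mm",1e3*w2g(o["eef_pos"]),"tip z",1e3*(o["eef_pos"][2]-.173),"yaw rel",np.degrees(np.arctan2(A[1,0],A[0,0])-a),"zdir",A[:,2].round(3),"F guide",R2.T@o["wrist_force"][:2],o["wrist_force"][2],"q",o["q"].round(2),o["opening"]); return o
E
python3 - <<'E'
from rep import *
o=rep(); c=ctrl.camera("wrist"); save(c,"w1.png"); pickle.dump((o,c),open("w1.pkl","wb"))
E
```

```text
t 5.15 tcp guide mm [-150.82242119  -91.72463733] tip z 231.4216777903015 yaw rel -0.16004493417288929 zdir [-0.  0. -1.] F guide [ 0.43764145 -0.4894923 ] -0.4856031362347113 q [-0.71 -0.08  1.88 -0.    1.34  0.21] 0.004168667602804211
```

View pics/w1.png

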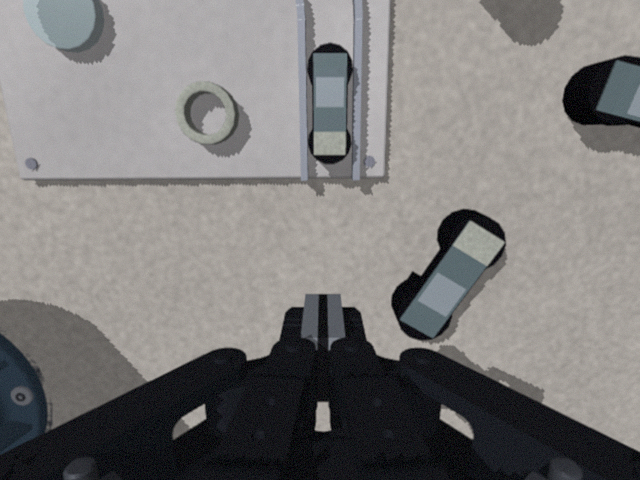

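Run:
```python
from rep import *
o,c=pickle.load(open("w1.pkl","rb"))
f=lambda u,v,z:print((u,v),(1e3*w2g(atz(c,u,v,z,o))).round(1))
print("plate corner (-125,-150)");f(388,178,.012);print("edge left x=-125");f(27,179,.012);f(200,179,.012)
print("rails in edges at y -80.5,-119.5, top z26");f(307.5,178,.026);f(354,178,.026);f(305,5,.026);f(357,5,.026)
print("carrier rear/front");f(330,163,.038);f(330,44,.038);f(308,80,.038);f(352,80,.038)
print("lookalike");f(400,310,.045);f(393,300,.045);f(445,215,.045);f(505,240,.045)
```

```text
plate corner (-125,-150)
(388, 178) [-120.1 -149.2]
edge left x=-125
(27, 179) [-120.1  176.1]
(200, 179) [-120.4   20.7]
rails in edges at y -80.5,-119.5, top z26
(307.5, 178) [-118.4  -77. ]
(354, 178) [-118.6 -117.4]
(305, 5) [ 14.6 -77. ]
(357, 5) [  14.4 -117.4]
carrier rear/front
(330, 163) [-104.9  -96.3]
(330, 44) [-15.3 -96.2]
(308, 80) [-40.9 -79. ]
(352, 80) [ -41.1 -113.6]
lookalike
(400, 310) [-234.6 -159.4]
(393, 300) [-224.8 -152.7]
(445, 215) [-147.8 -193.1]
(505, 240) [-169.7 -246. ]
```

Call:
{"name": "drive_tool", "arguments": {
  "commands": [
    [[0,0.1,0.4,0,0,0,255],[0,0,0.4,0,0,0,255],[0,0,0.4,0,0,0,255],[0,0,0.4,0,0,0,255],[0,0,0.4,0,0,0,255],[0,0,0.4,0,0,0,255],[0,0,0.4,0,0,0,255],[0,0,0.4,0,0,0,255],[0,0,0.4,0,0,0,255],[0,0,0.4,0,0,0,255]]
  ]
}}

```text
time_s: 6.2
eef_pos: [0.4176, -0.2078, 0.2038]
eef_rot: [-0.0, 0.947, 0.321, -0.0]
wrist_force: [0.1, 0.4, 0.0]
opening: -0.0
```

Call:
{"name": "drive_tool", "arguments": {
  "commands": [
    [[0.1,0,0.04,0,0,0,255],[0.1,0,0,0,0,0,255],[0.1,0,0,0,0,0,255],[0.1,0,0,0,0,0,255],[0.1,0,0,0,0,0,255],[0,0,0,0,0,0,255]]
  ]
}}

```text
time_s: 6.8
eef_pos: [0.4383, -0.1924, 0.2033]
eef_rot: [0.001, 0.947, 0.321, 0.0]
wrist_force: [0.5, -1.1, -0.5]
opening: -0.001
```

```bash
cat >> g.py <<'E'
O=O+R2@np.array([.0045,.0025])
E
python3 - <<'E'
from rep import *
o=rep(); c=ctrl.camera("wrist"); save(c,"w2.png"); pickle.dump((o,c),open("w2.pkl","wb"))
E
```

```text
t 6.8 tcp guide mm [-129.54432962  -99.51397631] tip z 30.308265153578763 yaw rel 0.16530135687302155 zdir [ 0.001 -0.001 -1.   ] F guide [-0.25188913 -1.22582758] -0.48537369959688925 q [-0.66  0.26  1.98  0.    0.9   0.26] -0.0012593634544881627
```

View pics/w2.png

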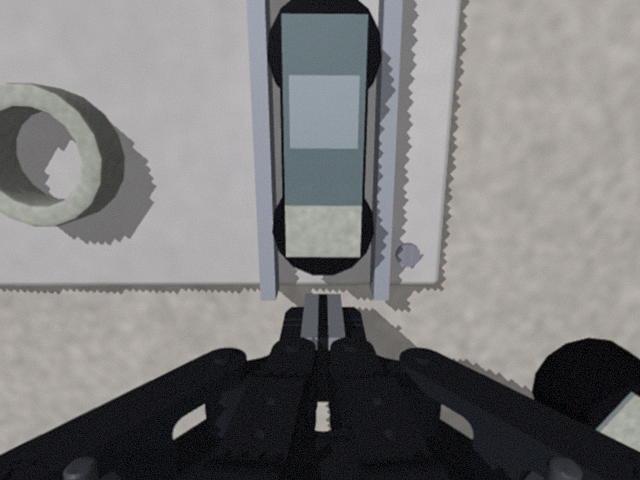

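Run:
```python
from rep import *
o,c=pickle.load(open("w2.pkl","rb"))
f=lambda u,v,z:print((u,v),(1e3*w2g(atz(c,u,v,z,o))).round(1))
print("corner (-125,-150)");f(438,284,.012);print("plate edge");f(100,286,.012)
print("rails inner -80.5 -119.5");f(276,299,.026);f(374,299,.026);f(269,5,.026);f(384,5,.026)
print("carrier rear");f(322,274,.038);f(270,45,.038);f(381,45,.038)
print("tip");f(322,294,.03);f(304,294,.03);f(342,294,.03)
```

```text
corner (-125,-150)
(438, 284) [-123.3 -148.1]
plate edge
(100, 286) [-124.4   -2.1]
rails inner -80.5 -119.5
(276, 299) [-124.5  -79.6]
(374, 299) [-124.4 -118.7]
(269, 5) [-20.5 -80.4]
(384, 5) [ -20.4 -118.1]
carrier rear
(322, 274) [-109.6  -97.9]
(270, 45) [-34.8 -81.7]
(381, 45) [ -34.7 -116. ]
tip
(322, 294) [-120.6  -97.9]
(304, 294) [-120.7  -91. ]
(342, 294) [-120.6 -105.7]
```

Call:
{"name": "drive_tool", "arguments": {
  "commands": [
    [[0.08,0,0.015,0,0,0,255],[0.08,0,0,0,0,0,255],[0.06,0,0,0,0,0,255],[0.06,0,0,0,0,0,255],[0.06,0,0,0,0,0,255],[0.06,0,0,0,0,0,255],[0.08,0,0,0,0,0,255],[0.08,0,0,0,0,0,255]]
  ]
}}

```text
time_s: 7.65
eef_pos: [0.46, -0.1755, 0.2019]
eef_rot: [-0.0, 0.947, 0.32, -0.0]
wrist_force: [0.3, -0.5, -0.0]
opening: -0.001
```

Call:
{"name": "drive_tool", "arguments": {
  "commands": [
    [[0.08,0,0,0,0,0,255],[0.08,0,0,0,0,0,255],[0.08,0,0,0,0,0,255],[0.08,0,0,0,0,0,255],[0.08,0,0,0,0,0,255],[0.08,0,0,0,0,0,255],[0.08,0,0,0,0,0,255]]
  ]
}}

```text
time_s: 8.35
eef_pos: [0.4823, -0.1585, 0.2019]
eef_rot: [0.0, 0.947, 0.32, -0.0]
wrist_force: [-1.0, 0.2, -0.5]
opening: 0.002
```

Run:
```python
from rep import *
o=rep()
```

```text
t 8.35 tcp guide mm [-73.95863729 -99.21901934] tip z 28.942961224981968 yaw rel 0.10686930324785339 zdir [-0. -0. -1.] F guide [-0.67163161  0.78304428] -0.5443693806497 q [-0.55  0.32  1.91 -0.    0.91  0.37] 0.0015013532372099023
```

Run:
```python
from rep import *
o=ctrl.get_obs();c=ctrl.camera("wrist"); save(c,"w3.png",(200,120,440,320),2.5)
for v in range(150,310,6): print(v,c["pixels"][v,322].tolist(),(1e3*w2g(dep(c,322,v,o))).round(0),(dep(c,322,v,o)[2]*1e3).round(0))
```

```text
150 [143, 152, 161] [-11. -97.] 39.0
156 [141, 151, 159] [-12. -97.] 41.0
162 [140, 150, 158] [-14. -97.] 41.0
168 [139, 149, 158] [-16. -97.] 41.0
174 [121, 132, 141] [-18. -97.] 39.0
180 [94, 105, 113] [-20. -97.] 39.0
186 [101, 113, 119] [-22. -97.] 39.0
192 [96, 114, 115] [-24. -97.] 40.0
198 [97, 111, 116] [-26. -97.] 40.0
204 [99, 114, 117] [-28. -97.] 40.0
210 [92, 107, 113] [-30. -97.] 40.0
216 [92, 107, 113] [-32. -97.] 39.0
222 [93, 106, 112] [-34. -97.] 40.0
228 [96, 109, 115] [-36. -97.] 39.0
234 [170, 173, 165] [-39. -97.] 40.0
240 [161, 162, 154] [-41. -97.] 40.0
246 [161, 167, 161] [-43. -97.] 39.0
252 [165, 166, 156] [-45. -97.] 40.0
258 [171, 172, 163] [-47. -97.] 39.0
264 [165, 169, 162] [-50. -97.] 39.0
270 [165, 170, 159] [-51. -97.] 40.0
276 [158, 162, 151] [-54. -97.] 40.0
282 [16, 8, 15] [-57. -97.] 38.0
288 [7, 18, 22] [-58. -97.] 39.0
294 [0, 0, 4] [-61. -97.] 39.0
300 [13, 15, 13] [-63. -97.] 38.0
306 [10, 6, 13] [-63. -97.] 44.0
```

View pics/w3.png

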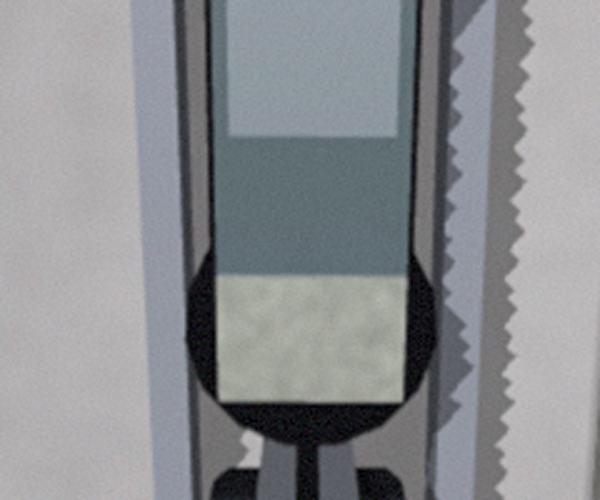

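Call:
{"name": "drive_tool", "arguments": {
  "commands": [
    [[0.08,0,0,0,0,0,255],[0.08,0,0,0,0,0,255],[0.08,0,0,0,0,0,255],[0.08,0,0,0,0,0,255],[0.08,0,0,0,0,0,255],[0.08,0,0,0,0,0,255]]
  ]
}}

```text
time_s: 9.0
eef_pos: [0.5014, -0.144, 0.2019]
eef_rot: [0.0, 0.947, 0.32, -0.0]
wrist_force: [-0.4, -0.7, 0.1]
opening: 0.0
```

Call:
{"name": "drive_tool", "arguments": {
  "commands": [
    [[0.08,0,0,0,0,0,255],[0.08,0,0,0,0,0,255],[0.08,0,0,0,0,0,255],[0.08,0,0,0,0,0,255],[0.08,0,0,0,0,0,255]]
  ]
}}

```text
time_s: 9.5
eef_pos: [0.5173, -0.1319, 0.2019]
eef_rot: [0.0, 0.947, 0.32, -0.0]
wrist_force: [-1.3, -2.7, -0.0]
opening: -0.003
```

Run:
```python
from rep import *
o=rep();c=ctrl.camera("wrist")
for u in (280,300,322,345,365): 
  v=np.argmax((np.diff(c["pixels"][200:300,u].mean(1).astype(float),n=1)<-30))+200; print(u,v)
```

```text
t 9.5 tcp guide mm [-29.97766475 -99.18472635] tip z 28.929146523292232 yaw rel 0.11032755639619932 zdir [-0. -0. -1.] F guide [-2.67233633 -1.30798297] -0.024010846772032468 q [-0.47  0.37  1.84 -0.    0.93  0.45] -0.0034698891444108187
280 200
300 284
322 280
345 275
365 200
```

Call:
{"name": "drive_tool", "arguments": {
  "commands": [
    [[0.084,0.022,0,0,0,-0.3,255],[0.084,0.022,0,0,0,-0.3,255],[0.084,0.022,0,0,0,-0.3,255],[0.084,0.022,0,0,0,-0.3,255],[0.084,0.022,0,0,0,-0.3,255],[0.084,0.022,0,0,0,-0.3,255],[0.084,0.022,0,0,0,-0.3,255],[0.084,0.022,0,0,0,-0.3,255]]
  ]
}}

```text
time_s: 10.35
eef_pos: [0.5469, -0.1141, 0.202]
eef_rot: [0.0, 0.88, 0.474, 0.0]
wrist_force: [-0.5, -1.4, -0.1]
opening: 0.0
```

```bash
cat > bend.py <<'E'
from rep import *
o=rep();c=ctrl.camera("wrist")
pos=1e3*w2g(o["eef_pos"]); w,x,y,z=o["eef_rot"]; A=Ro.from_quat([x,y,z,w]).as_matrix()
th=np.arctan2(A[1,0],A[0,0])-a; f=pos+29*np.array([np.cos(th),np.sin(th)])
print("contact foot est",f,"radius",np.hypot(*f),"angle",np.degrees(np.arctan2(f[0],-f[1])),"tool th",np.degrees(th))
E
python3 - <<'E'
from bend import *
save(c,"w4.png")
E
```

```text
t 10.35 tcp guide mm [   4.36230059 -102.95336218] tip z 28.95309052246192 yaw rel 19.40181850780452 zdir [ 0. -0. -1.] F guide [-1.27942937 -0.84339939] -0.06327709622436534 q [-0.42  0.41  1.77  0.    0.95  0.16] 0.0004910789810809269
contact foot est [ 31.71545193 -93.31982119] radius 98.56195471605002 angle 18.770720231946463 tool th 19.40181850780452
```

View pics/w4.png

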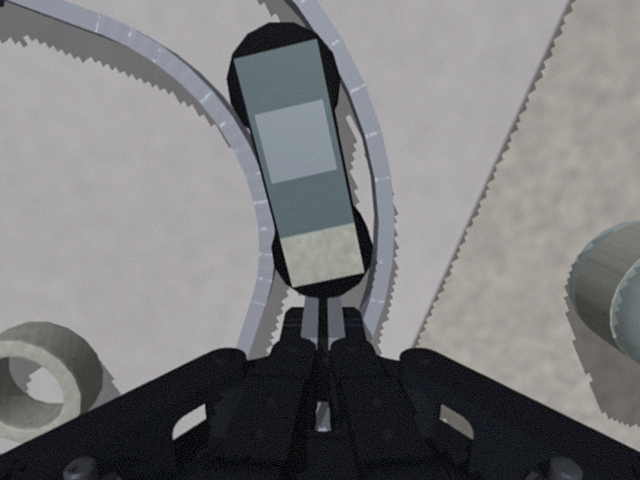

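Call:
{"name": "drive_tool", "arguments": {
  "commands": [
    [[0.084,0.023,0,0,0,-0.3,255],[0.084,0.023,0,0,0,-0.3,255],[0.084,0.023,0,0,0,-0.3,255],[0.084,0.023,0,0,0,-0.3,255],[0.084,0.023,0,0,0,-0.3,255],[0.084,0.023,0,0,0,-0.3,255],[0.084,0.023,0,0,0,-0.3,255],[0.084,0.023,0,0,0,-0.3,255]]
  ]
}}

```text
time_s: 11.2
eef_pos: [0.5694, -0.0877, 0.202]
eef_rot: [0.0, 0.789, 0.614, 0.0]
wrist_force: [0.3, -2.0, 0.1]
opening: -0.0
```

```bash
python3 bend.py
```

```text
t 11.2 tcp guide mm [ 38.18132979 -95.52794867] tip z 29.016684090208244 yaw rel 38.555016169795856 zdir [ 0.001 -0.    -1.   ] F guide [-0.99886993 -1.78056612] 0.09766864098313432 q [-0.36  0.44  1.73  0.    0.97 -0.11] -0.00027501035662945086
contact foot est [ 60.85962122 -77.45323988] radius 98.50328859443914 angle 38.158829300107165 tool th 38.555016169795856
```

Call:
{"name": "drive_tool", "arguments": {
  "commands": [
    [[0.084,0.023,0,0,0,-0.3,255],[0.084,0.023,0,0,0,-0.3,255],[0.084,0.023,0,0,0,-0.3,255],[0.084,0.023,0,0,0,-0.3,255],[0.084,0.023,0,0,0,-0.3,255],[0.084,0.023,0,0,0,-0.3,255],[0.084,0.023,0,0,0,-0.3,255]]
  ]
}}

```text
time_s: 11.95
eef_pos: [0.5807, -0.0596, 0.202]
eef_rot: [0.0, 0.691, 0.723, 0.0]
wrist_force: [0.3, -1.3, 1.1]
opening: 0.002
```

Run:
```python
from bend import *
save(c,"w5.png"); pickle.dump((o,c),open("w5.pkl","wb"))
```

```text
t 11.95 tcp guide mm [ 64.26199644 -79.99067811] tip z 28.995906514444446 yaw rel 55.314935280842455 zdir [ 0.  0. -1.] F guide [-0.50431175 -1.23914381] 1.0533211539478189 q [-0.31  0.46  1.71  0.    0.98 -0.35] 0.0015846118109993977
contact foot est [ 80.76488712 -56.1441983 ] radius 98.36227933010481 angle 55.19467180108921 tool th 55.314935280842455
```

View pics/w5.png

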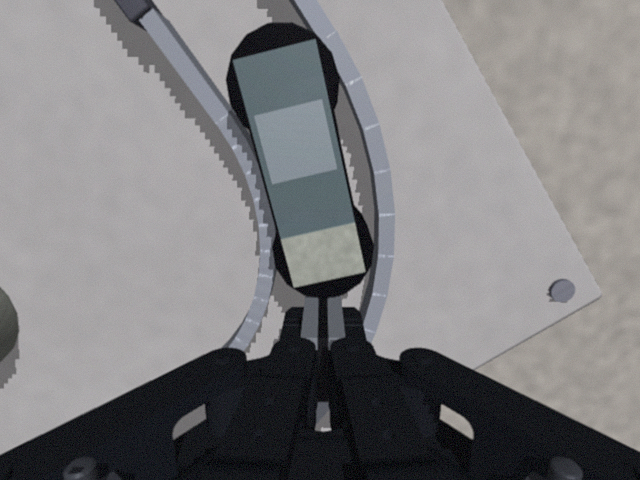

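Call:
{"name": "drive_tool", "arguments": {
  "commands": [
    [[0.084,0.023,0,0,0,-0.3,255],[0.084,0.023,0,0,0,-0.3,255],[0.084,0.023,0,0,0,-0.3,255],[0.084,0.023,0,0,0,-0.3,255],[0.084,0.023,0,0,0,-0.3,255],[0.084,0.023,0,0,0,-0.3,255],[0.084,0.023,0,0,0,-0.3,255]]
  ]
}}

```text
time_s: 12.7
eef_pos: [0.5836, -0.0294, 0.202]
eef_rot: [-0.0, 0.578, 0.816, 0.0]
wrist_force: [-0.5, -1.6, 0.1]
opening: -0.0
```

```bash
python3 bend.py
```

```text
t 12.7 tcp guide mm [ 84.821174   -57.66735037] tip z 28.96678881626577 yaw rel 72.08420424743136 zdir [ 0.  0. -1.] F guide [-1.35772523 -0.98191806] 0.07317159300670797 q [-0.25  0.46  1.71  0.    0.98 -0.59] -9.882733451347025e-05
contact foot est [ 93.74212353 -30.07357101] radius 98.44798320574185 angle 72.21315073497802 tool th 72.08420424743136
```

Call:
{"name": "drive_tool", "arguments": {
  "commands": [
    [[0.084,0.023,0,0,0,-0.3,255],[0.084,0.023,0,0,0,-0.3,255],[0.084,0.023,0,0,0,-0.3,255],[0.084,0.023,0,0,0,-0.3,255],[0.084,0.023,0,0,0,-0.3,255],[0.084,0.023,0,0,0,-0.3,255]]
  ]
}}

```text
time_s: 13.35
eef_pos: [0.579, -0.0038, 0.2019]
eef_rot: [-0.0, 0.472, 0.882, -0.0]
wrist_force: [0.3, -2.5, -0.7]
opening: -0.003
```

Run:
```python
from bend import *
save(c,"w6.png"); pickle.dump((o,c),open("w6.pkl","wb"))
```

```text
t 13.35 tcp guide mm [ 96.60914759 -34.52644677] tip z 28.921803157375166 yaw rel 86.46466664956603 zdir [-0.  0. -1.] F guide [-1.28612142 -2.15952651] -0.7237185967346124 q [-0.21  0.45  1.72  0.    0.97 -0.8 ] -0.0028548575639776048
contact foot est [98.39740536 -5.5816349 ] radius 98.55558852364426 angle 86.75335174674136 tool th 86.46466664956603
```

View pics/w6.png

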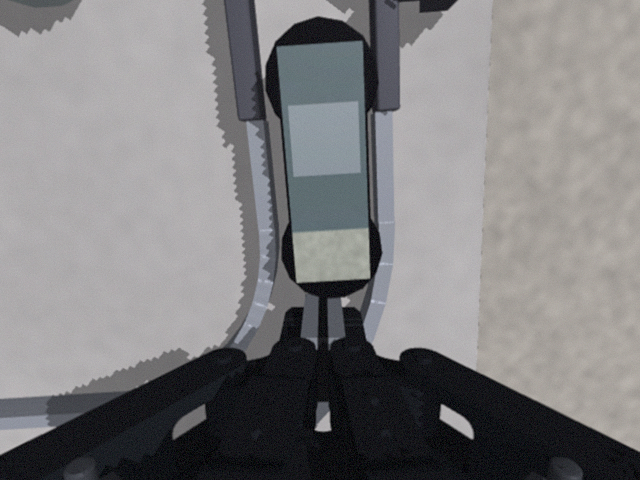

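Call:
{"name": "drive_tool", "arguments": {
  "commands": [
    [[0.04,0.03,0,0,0,-0.22,255],[0.04,0.03,0,0,0,-0.22,255],[0.06,0,0,0,0,0,255],[0.06,0,0,0,0,0,255],[0.06,0,0,0,0,0,255]]
  ]
}}

```text
time_s: 13.9
eef_pos: [0.5737, 0.0086, 0.2019]
eef_rot: [0.0, 0.444, 0.896, 0.0]
wrist_force: [-0.0, -1.2, 0.1]
opening: -0.002
```

Call:
{"name": "drive_tool", "arguments": {
  "commands": [
    [[0.05,0,0,0,0,0,255],[0.05,0,0,0,0,0,255]]
  ]
}}

```text
time_s: 14.1
eef_pos: [0.5706, 0.0126, 0.202]
eef_rot: [-0.0, 0.444, 0.896, 0.0]
wrist_force: [1.4, -1.2, -0.5]
opening: 0.001
```

Call:
{"name": "drive_tool", "arguments": {
  "commands": [
    [[0.05,0,0,0,0,0,255],[0.05,0,0,0,0,0,255]]
  ]
}}

```text
time_s: 14.3
eef_pos: [0.5676, 0.0165, 0.202]
eef_rot: [0.0, 0.444, 0.896, 0.0]
wrist_force: [0.0, -1.2, -0.7]
opening: -0.002
```

Call:
{"name": "drive_tool", "arguments": {
  "commands": [
    [[0.05,0,0,0,0,0,255],[0.05,0,0,0,0,0,255]]
  ]
}}

```text
time_s: 14.5
eef_pos: [0.5647, 0.0204, 0.202]
eef_rot: [0.0, 0.444, 0.896, -0.0]
wrist_force: [0.7, -1.0, -0.0]
opening: -0.001
```

```bash
python3 bend.py
```

```text
t 14.5 tcp guide mm [99.90072249 -6.56706369] tip z 28.96755181289859 yaw rel 90.03170692383272 zdir [ 0. -0. -1.] F guide [-0.02198044 -1.20994004] -0.008646180763982325 q [-0.17  0.42  1.76 -0.    0.96 -0.82] -0.0007671090183329619
contact foot est [99.88467417 22.43293187] radius 102.37277258651373 angle 102.65793095095583 tool th 90.03170692383272
```

Call:
{"name": "drive_tool", "arguments": {
  "commands": [
    [[0.04,0,0,0,0,0,255],[0.04,0,0,0,0,0,255]]
  ]
}}

```text
time_s: 14.75
eef_pos: [0.5625, 0.0234, 0.2021]
eef_rot: [0.0, 0.444, 0.896, -0.0]
wrist_force: [1.4, -2.9, -0.5]
opening: 0.002
```

Call:
{"name": "drive_tool", "arguments": {
  "commands": [
    [[0.04,0,0,0,0,0,255],[0.04,0,0,0,0,0,255]]
  ]
}}

```text
time_s: 14.95
eef_pos: [0.5601, 0.0265, 0.2021]
eef_rot: [0.0, 0.444, 0.896, 0.0]
wrist_force: [2.0, -3.3, -1.4]
opening: 0.006
```

Run:
```python
from bend import *
save(c,"w7.png",(180,0,500,320),1.8); pickle.dump((o,c),open("w7.pkl","wb"))
```

```text
t 14.95 tcp guide mm [99.93947996  1.07772174] tip z 29.13807352751788 yaw rel 90.02177155009073 zdir [ 0.001 -0.    -1.   ] F guide [-0.37279492 -3.85493369] -1.4032085185586691 q [-0.16  0.42  1.77 -0.    0.96 -0.81] 0.0057390458721386034
contact foot est [99.92846039 30.07771964] radius 104.35691838261333 angle 106.75140199996325 tool th 90.02177155009073
```

View pics/w7.png

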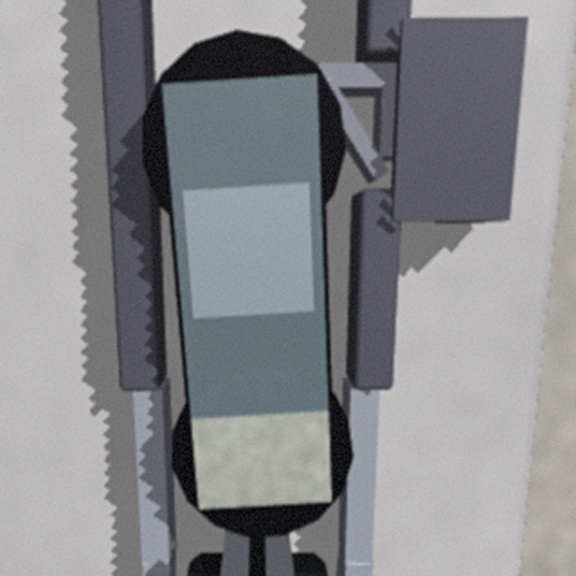

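Call:
{"name": "drive_tool", "arguments": {
  "commands": [
    [[0.04,0,0,0,0,0,255],[0.04,0,0,0,0,0,255],[0.04,0,0,0,0,0,255]]
  ]
}}

```text
time_s: 15.3
eef_pos: [0.5562, 0.0316, 0.2019]
eef_rot: [-0.0, 0.444, 0.896, 0.0]
wrist_force: [2.1, -0.9, -0.5]
opening: 0.001
```

Call:
{"name": "drive_tool", "arguments": {
  "commands": [
    [[0.04,0,0,0,0,0,255],[0.04,0,0,0,0,0,255],[0.04,0,0,0,0,0,255]]
  ]
}}

```text
time_s: 15.6
eef_pos: [0.5525, 0.0364, 0.2019]
eef_rot: [-0.0, 0.444, 0.896, 0.0]
wrist_force: [1.5, -1.7, -0.4]
opening: -0.002
```

Call:
{"name": "drive_tool", "arguments": {
  "commands": [
    [[0.04,0,0,0,0,0,255],[0.04,0,0,0,0,0,255]]
  ]
}}

```text
time_s: 15.8
eef_pos: [0.5501, 0.0396, 0.2019]
eef_rot: [-0.0, 0.444, 0.896, 0.0]
wrist_force: [1.2, -1.5, 0.2]
opening: -0.004
```

Call:
{"name": "drive_tool", "arguments": {
  "commands": [
    [[0.04,0,0,0,0,0,255],[0.04,0,0,0,0,0,255]]
  ]
}}

```text
time_s: 16.0
eef_pos: [0.5476, 0.0428, 0.2019]
eef_rot: [-0.0, 0.444, 0.896, 0.0]
wrist_force: [1.3, -1.8, 1.0]
opening: -0.002
```

```bash
python3 bend.py
```

```text
t 16.0 tcp guide mm [99.85891648 21.53945926] tip z 28.94303854454644 yaw rel 90.03085426065286 zdir [-0.  0. -1.] F guide [-0.00782427 -2.19460868] 1.0056784687295566 q [-0.14  0.4   1.8   0.    0.95 -0.79] -0.0015436022389205795
contact foot est [99.84329973 50.53945505] radius 111.90585783705284 angle 116.84797408962369 tool th 90.03085426065286
```

Call:
{"name": "drive_tool", "arguments": {
  "commands": [
    [[0.03,0,0,0,0,0,255],[0.03,0,0,0,0,0,255]]
  ]
}}

```text
time_s: 16.25
eef_pos: [0.5459, 0.0451, 0.2019]
eef_rot: [-0.0, 0.444, 0.896, -0.0]
wrist_force: [1.6, -0.9, 0.4]
opening: 0.002
```

Call:
{"name": "drive_tool", "arguments": {
  "commands": [
    [[0.02,0,0,0,0,0,255],[0.02,0,0,0,0,0,255]]
  ]
}}

```text
time_s: 16.45
eef_pos: [0.5447, 0.0466, 0.2019]
eef_rot: [0.0, 0.444, 0.896, -0.0]
wrist_force: [1.2, -1.4, -0.8]
opening: -0.003
```

Call:
{"name": "drive_tool", "arguments": {
  "commands": [
    [[0.02,0,0,0,0,0,255],[0.02,0,0,0,0,0,255]]
  ]
}}

```text
time_s: 16.65
eef_pos: [0.5435, 0.0482, 0.2019]
eef_rot: [0.0, 0.444, 0.896, -0.0]
wrist_force: [0.6, -2.2, -0.7]
opening: 0.004
```

Call:
{"name": "drive_tool", "arguments": {
  "commands": [
    [[0.02,0,0,0,0,0,255],[0.02,0,0,0,0,0,255]]
  ]
}}

```text
time_s: 16.85
eef_pos: [0.5425, 0.0496, 0.202]
eef_rot: [0.0, 0.444, 0.896, -0.0]
wrist_force: [2.4, -3.0, -0.8]
opening: 0.005
```

Call:
{"name": "drive_tool", "arguments": {
  "commands": [
    [[0.02,0,0,0,0,0,255],[0.02,0,0,0,0,0,255]]
  ]
}}

```text
time_s: 17.05
eef_pos: [0.5415, 0.0511, 0.2022]
eef_rot: [0.001, 0.444, 0.896, -0.0]
wrist_force: [3.6, -4.3, -1.2]
opening: -0.002
```

Call:
{"name": "drive_tool", "arguments": {
  "commands": [
    [[0.02,0,0,0,0,0,255],[0.02,0,0,0,0,0,255]]
  ]
}}

```text
time_s: 17.25
eef_pos: [0.5405, 0.0526, 0.2023]
eef_rot: [0.001, 0.444, 0.896, 0.0]
wrist_force: [5.0, -4.4, -1.0]
opening: -0.003
```

Call:
{"name": "drive_tool", "arguments": {
  "commands": [
    [[0.02,0,0,0,0,0,255],[0,0,0,0,0,0,255]]
  ]
}}

```text
time_s: 17.45
eef_pos: [0.5401, 0.0533, 0.2025]
eef_rot: [0.002, 0.444, 0.896, 0.0]
wrist_force: [4.4, -4.9, -1.7]
opening: -0.001
```

```bash
python3 bend.py
```

```text
t 17.45 tcp guide mm [100.23786033  34.45207664] tip z 29.509871662097897 yaw rel 90.02699769853004 zdir [ 0.003 -0.001 -1.   ] F guide [ 0.51590527 -6.54170769] -1.7450217174343314 q [-0.12  0.38  1.82 -0.    0.94 -0.77] -0.0007751376520669254
contact foot est [100.22419557  63.45207342] radius 118.62147781619058 angle 122.337955946513 tool th 90.02699769853004
```

Call:
{"name": "drive_tool", "arguments": {
  "commands": [
    [[0.02,0,0.005,0,0,0,255],[0.02,0,0.005,0,0,0,255]]
  ]
}}

```text
time_s: 17.7
eef_pos: [0.5393, 0.0546, 0.2023]
eef_rot: [0.002, 0.444, 0.896, 0.0]
wrist_force: [5.7, -7.7, -0.6]
opening: 0.0
```

Call:
{"name": "drive_tool", "arguments": {
  "commands": [
    [[0.02,0,0,0,0,0,255],[0.02,0,0,0,0,0,255]]
  ]
}}

```text
time_s: 17.9
eef_pos: [0.5385, 0.056, 0.2025]
eef_rot: [0.003, 0.444, 0.896, 0.0]
wrist_force: [6.0, -8.5, -0.1]
opening: 0.0
```

```bash
python3 bend.py
```

```text
t 17.9 tcp guide mm [100.5514353   37.57295875] tip z 29.546452598615797 yaw rel 90.02372441876742 zdir [ 0.005 -0.002 -1.   ] F guide [ -0.35845874 -10.40797456] -0.0618544764447036 q [-0.12  0.38  1.82 -0.    0.94 -0.76] 0.00046992060517090045
contact foot est [100.53942729  66.57295627] radius 120.58248192389168 angle 123.51084119495219 tool th 90.02372441876742
```

Call:
{"name": "drive_tool", "arguments": {
  "commands": [
    [[0.02,0,0,0,0,0,255],[0,0,0,0,0,0,255],[0,0,0,0,0,0,255]]
  ]
}}

```text
time_s: 18.25
eef_pos: [0.538, 0.0566, 0.2026]
eef_rot: [0.003, 0.444, 0.896, 0.0]
wrist_force: [6.2, -8.5, -0.3]
opening: -0.004
```

```bash
python3 bend.py
```

```text
t 18.25 tcp guide mm [100.538232    38.34772498] tip z 29.637005911690828 yaw rel 90.02082673016241 zdir [ 0.006 -0.002 -1.   ] F guide [ -0.15453501 -10.52436654] -0.26005925780946515 q [-0.11  0.38  1.82 -0.    0.93 -0.76] -0.004006414762949937
contact foot est [100.52769065  67.34772306] radius 121.00219993248793 angle 123.81979195271364 tool th 90.02082673016241
```

Call:
{"name": "drive_tool", "arguments": {
  "commands": [
    [[0.02,0,0,0,0,0,255],[0,0,0,0,0,0,255]]
  ]
}}

```text
time_s: 18.5
eef_pos: [0.5376, 0.0572, 0.2028]
eef_rot: [0.003, 0.444, 0.896, 0.0]
wrist_force: [6.9, -8.9, 0.3]
opening: 0.002
```

Call:
{"name": "drive_tool", "arguments": {
  "commands": [
    [[-0.04,0,0,0,0,0,255],[-0.04,0,0,0,0,0,255],[-0.04,0,0,0,0,0,255],[-0.08,0,0,0,0,0,255],[-0.16,0,0,0,0,0,255],[-0.2,0,0,0,0,0,255],[-0.2,0,-0.3,0,0,0,255],[-0.2,0,-0.6,0,0,0,255],[0,0,-0.6,0,0,0,255],[0,0,-0.6,0,0,0,255]]
  ]
}}

```text
time_s: 19.5
eef_pos: [0.5649, 0.0197, 0.3072]
eef_rot: [-0.001, 0.444, 0.896, -0.0]
wrist_force: [0.3, -0.3, -0.3]
opening: -0.001
```

Run:
```python
from bend import *
pickle.dump((o,c),open("w8.pkl","wb")); save(c,"w8.png",(200,0,460,260),2.2)
```

```text
t 19.5 tcp guide mm [99.61851223 -7.26509131] tip z 134.16800210859586 yaw rel 89.99135729992135 zdir [-0.001  0.001 -1.   ] F guide [ 0.12162402 -0.412681  ] -0.3120679274020599 q [-0.18  0.27  1.71  0.    1.16 -0.83] -0.0013200610952102056
contact foot est [99.62288669 21.73490836] radius 101.9662973475302 angle 102.30747001393574 tool th 89.99135729992135
```

View pics/w8.png

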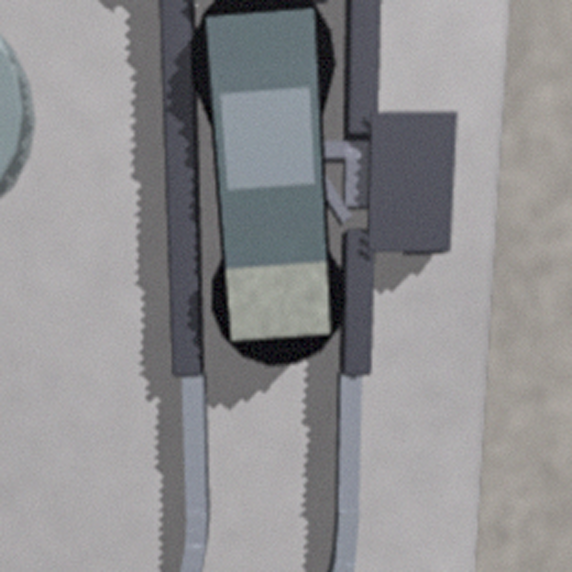

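Run:
```python
from bend import *
o0,c0=pickle.load(open("w8.pkl","rb"))
f=lambda u,v,z:print((u,v),(1e3*w2g(atz(c0,u,v,z,o0))).round(1))
print("rear");f(326.4,164.5,.038);print("label rear edge");f(327,154.5,.039)
print("tooth hook top edge, z=.028/.038");f(352,64.5,.028);f(352,64.5,.038)
print("nest wall start z28");f(285,170.5,.028);f(362,170.5,.028)
d=np.abs(c["pixels"].astype(int)-c0["pixels"]).max(2)[:300]; print("diff>40:",(d>40).sum())
o7,c7=pickle.load(open("w7.pkl","rb"))
g=lambda u,v,z:print("w7",(u,v),(1e3*w2g(atz(c7,u,v,z,o7))).round(1))
g(180+265/1.8,508/1.8,.039); g(180+258/1.8,536/1.8,.038); g(180+350/1.8,66/1.8,.028); g(180+145/1.8,388/1.8,.028)
t=ctrl.camera("top"); save(t,"t2.png",(170,180,330,320),4); pickle.dump(t,open("t2.pkl","wb"))
```

```text
t 19.55 tcp guide mm [101.04790941  -8.39673749] tip z 139.81456806312127 yaw rel 90.01560833500801 zdir [ 0.007 -0.001 -1.   ] F guide [ 3.19712582 -1.5710347 ] 3.651457461664148 q [-0.17  0.26  1.71  0.    1.17 -0.83] -0.000695274057367324
contact foot est [101.04000933  20.60326144] radius 103.11924100989063 angle 101.52528485266113 tool th 90.01560833500801
rear
(326.4, 164.5) [101.6  46.1]
label rear edge
(327, 154.5) [102.   51.9]
tooth hook top edge, z=.028/.038
(352, 64.5) [116.4 102. ]
(352, 64.5) [115.7 100.4]
nest wall start z28
(285, 170.5) [76.1 41.8]
(362, 170.5) [123.7  41.8]
diff>40: 11702
w7 (327.22222222222223, 282.22222222222223) [101.4  20.2]
w7 (323.33333333333337, 297.77777777777777) [100.   13.8]
w7 (374.44444444444446, 36.666666666666664) [116.8 101.6]
w7 (260.55555555555554, 215.55555555555554) [77.  42.2]
```

Call:
{"name": "drive_tool", "arguments": {
  "commands": [
    [[0,0,0,0,0,0,255],[0,0,0,0,0,0,255],[0,0,0,0,0,0,255],[0,0,0,0,0,0,255],[0,0,0,0,0,0,255]]
  ]
}}

```text
time_s: 20.15
eef_pos: [0.5646, 0.0204, 0.3059]
eef_rot: [-0.0, 0.444, 0.896, -0.0]
wrist_force: [0.3, 0.1, 0.2]
opening: 0.002
```

Run:
```python
from bend import *
def edge(c): 
    p=c["pixels"][100:200,327].astype(float).mean(1); return 100+int(np.argmin(p[4:]-p[:-4]))+2
v=edge(c); print("label rear",v,1e3*w2g(atz(c,327,v,.039,o)))
for i in range(12): c1=ctrl.camera("wrist")
print("after",edge(c1),"diff",(np.abs(c1["pixels"].astype(int)-c["pixels"]).max(2)[:280]>40).sum())
# tooth: wrist row profile, in guide x at z 26
for y in range(v-100,v-60,6): print(y,[(u,int(c["pixels"][y,u].mean())) for u in range(336,376,3)])
for u in (346,348,350,360,366): print(u,1e3*w2g(atz(c,u,v-90,.026,o)))
```

```text
t 20.15 tcp guide mm [99.8090433  -6.59874444] tip z 132.871551657605 yaw rel 90.03094355548419 zdir [-0.001  0.    -1.   ] F guide [ 0.30769964 -0.08074771] 0.1867809267249624 q [-0.17  0.27  1.72  0.    1.16 -0.82] 0.0021242229741294614
contact foot est [99.79338136 22.40125133] radius 102.27675700946376 angle 102.65182160535578 tool th 90.03094355548419
label rear 154 [102.08421224  52.80056747]
after 153 diff 145
54 [(336, 154), (339, 151), (342, 112), (345, 53), (348, 112), (351, 109), (354, 115), (357, 38), (360, 88), (363, 88), (366, 72), (369, 87), (372, 89), (375, 91)]
60 [(336, 149), (339, 149), (342, 118), (345, 63), (348, 112), (351, 107), (354, 111), (357, 28), (360, 77), (363, 74), (366, 70), (369, 81), (372, 92), (375, 92)]
66 [(336, 151), (339, 153), (342, 116), (345, 70), (348, 133), (351, 134), (354, 134), (357, 131), (360, 93), (363, 89), (366, 87), (369, 82), (372, 87), (375, 89)]
72 [(336, 151), (339, 149), (342, 124), (345, 99), (348, 82), (351, 87), (354, 87), (357, 122), (360, 145), (363, 129), (366, 81), (369, 85), (372, 90), (375, 88)]
78 [(336, 149), (339, 151), (342, 134), (345, 104), (348, 98), (351, 110), (354, 113), (357, 107), (360, 127), (363, 95), (366, 80), (369, 84), (372, 89), (375, 85)]
84 [(336, 130), (339, 133), (342, 121), (345, 101), (348, 112), (351, 119), (354, 113), (357, 126), (360, 129), (363, 86), (366, 81), (369, 86), (372, 86), (375, 87)]
90 [(336, 107), (339, 110), (342, 107), (345, 105), (348, 81), (351, 130), (354, 124), (357, 125), (360, 126), (363, 79), (366, 77), (369, 88), (372, 88), (375, 84)]
346 [113.07413654 102.87743222]
348 [114.22999218 102.87653481]
350 [115.38583432 102.8755988 ]
360 [121.16479983 102.8703396 ]
366 [124.63193889 102.86672097]
```

```bash
python3 -c "
from bench import ctrl
print(ctrl.hand_in())"
```

```text
the job is handed in; nothing more can be done
None
```

The carrier is in the nest with the catch closed behind its front foot, and I have handed the job in at about 21 s on the robot's clock.

I pushed the carrier in the track, the smallest of the three look-alikes, from behind with shut fingertips. They went along the loading leg, round the bend and into the nest, touching nothing but the carrier. The force readings I took stayed below about 12 N, and the last push read about 11 N. I then backed the hand straight off and lifted it clear.

**Last checks:**
- **Holding:** after the hand left, the carrier sprang back about 5 mm and stopped, with the buffer still pressed in about 4 mm. That is too much spring force for friction alone to hold.
- **Catch:** the tooth stands in the channel at about x = 113–114 mm. It would have to be at 118 mm or more if it were still pushed aside.
- **Stability:** over a further 0.6 s the carrier did not move beyond one pixel, and the wrist force read about zero.
- **Bystanders:** the tape and dish are visible in later pictures and the fingers never came near them or the jar. I did not re-measure their positions at the end.

**Disagreements:** the top camera and the wrist camera differed by about 5 mm on the plate's position. I used the wrist camera, and the rails then fitted to within about 1–2 mm. Late in the bend the tool sat 3–4 mm off the carrier's centre, which I corrected before the final push.

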